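Lay the pump housing down in its cradle and flip the hold-down bar over it

ROBOT

A 6-joint arm with a two-finger parallel gripper is mounted at the origin on the work surface. World frame = base frame: x ahead of the robot, y to its left, z up, the work surface at z = 0. Lengths are in m, angles in degrees, forces in N, time in s.
With the tool pointing down it reaches from about 0.325 to 0.775 m from the base axis. Payload 5.5 kg.
Tool frame: the origin (TCP) lies between the finger pads; the fingertips stand 14 mm ahead of it and the grasp point (between the pads) lies 5 mm behind it; z points along the fingers, y is the line along which they close (so a half turn about z gives the same grasp; the last joint's range is limited). The gripper opens to 88 mm and grips with 3 to 60 N. Pads are 20 mm wide; open, the fingers measure 115 mm over their backs; the gripper's body (75 mm by 178 mm) begins 61 mm behind the grasp point.
Start: joints at [-70.743, 5.22, 70.514, -0, 104.267, -3.249], TCP at [0.23, -0.554, 0.237] pointing down, gripper open.
Joint ranges: [-164.24, 164.24], [-49.07, 125.15], [9.68, 141.18], [-86.29, 266.29], [3.28, 154.24], [-151.56, 151.56]. Speed limits (degrees/s): [147.25, 147.25, 172.46, 180, 180, 180].

INTERFACE

Orientations are given as a 3x3 rotation matrix whose columns are the frame's x, y, z axes.
In Python, from rig import env gives the robot as it stands.
- The arm moves only by the tool apply_moves, never from a script. Its argument "motion" is a list of rows, each an object with "hand": the opening, from 0 (shut) to 1 (fully open); "translation": the shift along the world's x, y, z each as a share of 0.25 m, from -1 to 1, a list of three; "roll": the turn about the world's z as a share of 90 degrees, from -1 to 1. A call has 1 to 20 rows; each row shifts and turns the commanded pose from where the row before left it; what a row does not reach is not made up. A row lasts 1/10 s, in which the tool goes at most 50 mm and 8.59 degrees, less where a joint would pass 70% of its speed; a pose out of reach is approached as far as the arm can. A call with a number of a shift or a turn outside -1 to 1 is refused whole. A call with a gripper value outside its range is refused whole. The fingers move at their own pace and stop on an object; "squeeze" is the grip in N (left out, the last holds). Time passes only in rows, so rows that do not move let the fingers close. It gives the time, the measured TCP pose, the force, the opening and the grip force at its end, in the units of the state.
- env.get_obs(): the state, without advancing time (a new reading comes with each control period).
- env.capture(name): name is "side" or "top"; returns the picture (480x640x3 uint8, red, green, blue); there is no depth.
- env.camera_model(name): a dict with "fx", "fy", "cx", "cy" (pixels), "R" (3x3) and "t" (3): a world point X has camera coordinates R X + t. Camera axes: x right, y down, z forward; pixel columns grow to the right and rows downward; lengths in m; the calibration is good to about 2 mm. A picture is of the moment at which its call begins. camera_model takes no time and is no camera call.
- env.sign_off(): hands the job in; it is judged then, once.
The state is a dict: "time_s": time; "joints": joint angles; "qvel": joint speeds; "joint_torque": joint torques, N m; "tcp_pos": TCP position; "ee_rot": TCP orientation; "contact_force": force on the tool from outside, world axes, zero at the start; "moment": the same for the moment, N m; "gripper_width": finger opening in m; "gripper_force": force on a finger pad.
Only numpy, scipy, OpenCV 4.12 (cv2) and the standard library are available. Lean on these libraries where they do the work, as an engineer would, in place of code of your own. Each camera call takes 0.05 s, during which the arm holds its last target. There are 200 camera calls.

TASK

Push the open pump housing, which stands on end in the grey cradle, over onto its back so that it lies flat between the cradle's rails with its open window facing up. Then flip the cradle's hinged hold-down bar over so that it comes to rest on the housing. Do it by pushing only: never lift the housing, and leave the other things on the bench where they are.

Things in the scene. Friction and masses are not known exactly. Their poses are not given: they have to be found in the camera images.
- housing: Open pump housing standing on end: aluminium box 64 deep (own x) x 80 wide (y) x 140 mm tall (z), 0.6 to 0.9 kg, on top a neck, a flange plate and a shaft (180 mm tall in all). Its -x face has the open window (56 mm wide, 30 to 92 mm above the foot); its +x face is its flat back, towards the cradle's end stop. Origin: centre of its foot. Lying on its back its x axis points down.
- housing_land (a point): Middle of the flat solid strip above the housing's window, on its -x face, 119 mm above its foot (strip: 92 to 140 mm, 80 mm wide). Pushed here towards own +x, the housing tips over its foot's back edge without sliding, and falls by itself beyond about 25 degrees (after some 60 mm of push).
- housing_mid (a point): The centre of the housing's box, 70 mm above its foot on its axis. 76 mm above the bench at the start, 38 mm above the bench when it lies on its back on the cradle floor; at most 83 mm while tipping.
- cradle: Fixed grey steel cradle, 300 long (own x) x 126 mm wide (y), floor 6 mm thick, a rail 16 mm high along each side (108 mm clear between), end stop 26 mm high at its +x end, inner face x = 142 mm. Origin: centre of underside, on the bench. x points away from the robot, turned up to 29 degrees. The housing starts near x = -75 mm (turned up to 3 degrees) and once tipped lies from about -43 to 137 mm.
- bar (a joint): Angle of the hold-down bar (rad). 0: level, pointing to the cradle's -y, resting on the lying housing. pi/2: upright. Start 1.65 to 1.85: leaning a little outward (+y), stop at 1.95. Friction holds the 0.2 kg bar within about 0.3 rad of upright; pushed inward below about 1.1 it falls by itself onto what is under it (to -0.35 if the housing is not lying there).
- hinge_axis (a point): Middle of the bar's hinge axis, 76 mm above the bench, at x = 73 mm, y = 75 mm of the cradle, outside its +y rail, between two posts 86 mm high; the axis runs along the cradle's x.
- bar_knob (a point): Centre of the black ball (22 mm diameter) on the free end of the hold-down bar, 137 mm from the hinge axis. The bar is flat steel, 20 mm wide along the cradle's x and 12 mm thick.
- closed_housing: Bystander: another pump housing of the same size, its window closed by a grey cover plate, standing in the tray. Origin: centre of its foot.
- injector: Bystander: slim steel injector, 32 mm diameter, 100 mm tall, standing beside the cradle on its -y side. Origin: centre of its foot.
- collar: Bystander: steel ring, 48 mm diameter, 24 mm high, on the bench beside the cradle on its +y side. Origin: centre of its underside.
- tray: Fixed open aluminium tray, 260 x 170 mm, 45 mm high, on the bench on the other side from the cradle. Origin: centre of its underside.
- gear: Bystander: steel gear, 66 mm diameter, 30 mm high, in the tray. Origin: centre of its underside.
- barrel: Bystander: small stepped steel barrel, 30 mm diameter, 58 mm tall, standing in the tray. Origin: centre of its foot.
Not all that is in view belongs to the job. What is shaped like the housing but pink or red is not meant.

How it is judged:
By the outcome, as a careful person would: the job done as asked, in the order asked, and still so for the second after the job is handed in, with the robot touching nothing.
It also fails if it takes over 45 s, if anything falls off the work surface, if the arm or the gripper's body presses on something with over 40 N, if the wrist force passes 120 N, or if a joint passes its speed limit or range.

## Working session

There is one attempt and no reset: what is moved stays moved. The work goes in short steps, Python scripts to look and compute and a tool call to move; the robot and the scene stay as the last step left them, time stands still between calls to the robot, and variables do not carry over. Pictures are saved under pics/ and viewed, at most 10 in all, crops included, and the job is handed in when it is done.

Besides the shell and the picture viewer there is one more tool, called after "Request:" by a JSON object that holds its "method" and its "body". apply_moves: Moves the arm, as the interface text tells. Its arguments: {"type":"object","properties":{"motion":{"type":"array","items":{"type":"object","properties":{"hand":{"type":"number"},"translation":{"type":"array","items":{"type":"number","minimum":-1,"maximum":1}},"roll":{"type":"number","minimum":-1,"maximum":1}}}},"squeeze":{"type":"number"}},"required":["motion"]}

```bash
mkdir -p pics; python3 - <<'E'
from rig import env
import cv2,numpy as np
for n in("top","side"):
    im=env.capture(n); cv2.imwrite(f"pics/{n}0.png",im[:,:,::-1])
    c=env.camera_model(n); print(n,c["fx"],c["cx"],c["cy"],np.round(-np.array(c["R"]).T@c["t"],3),np.round(c["R"],3).tolist())
o=env.get_obs();print(o["time_s"],o["tcp_pos"],np.round(o["ee_rot"],3))
E
```

```text
top 562.4388628525858 319.8668544407286 242.7292158816299 [0.215 0.056 1.583] [[0.024, -1.0, 0.014], [-0.982, -0.026, -0.188], [0.188, -0.009, -0.982]]
side 552.4570965003799 325.76799450790577 236.29207268310773 [0.478 0.817 0.98 ] [[-1.0, -0.019, -0.001], [-0.014, 0.75, -0.661], [0.013, -0.661, -0.75]]
0.1 [ 0.22957597 -0.554068    0.23563178] [[ 0.924  0.383 -0.001]
 [ 0.383 -0.924  0.002]
 [ 0.    -0.002 -1.   ]]
```

View pics/top0.png

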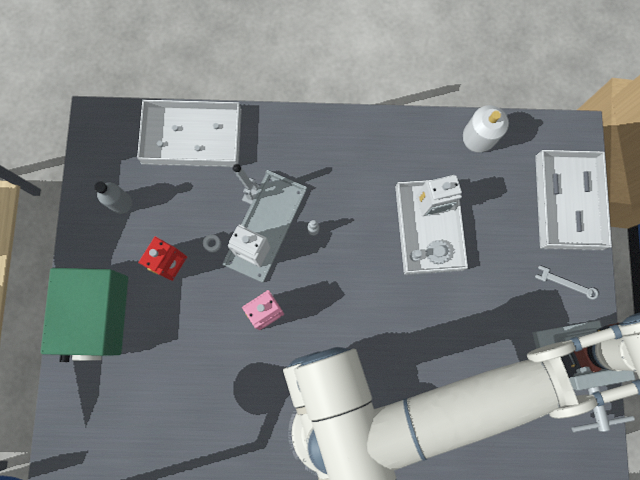

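View pics/side0.png

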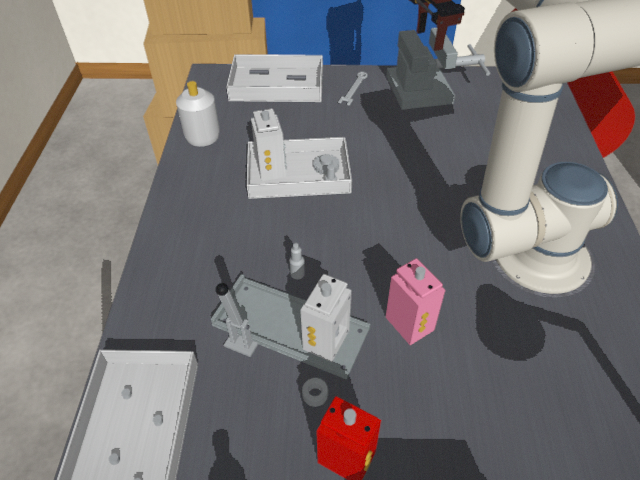

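Candidates for the housing: the white one in the cradle (top 248,240; side 327,318), the white one in the tray (top 440,195), the pink one (top 263,310) and the red one (top 162,258). The one in the cradle fits because it is uncovered and stands in the grey cradle. I'll confirm it in one crop.

```bash
cat > h.py <<'E'
import numpy as np,cv2
from rig import env
def ray(n,u,v):
    c=env.camera_model(n);R=np.array(c["R"]);t=np.array(c["t"])
    d=R.T@np.array([(u-c["cx"])/c["fx"],(v-c["cy"])/c["fy"],1]);return -R.T@t,d
def plane(n,u,v,z):
    o,d=ray(n,u,v);return o+d*(z-o[2])/d[2]
def two(a,b):
    (o1,d1),(o2,d2)=ray("top",*a),ray("side",*b)
    s=np.linalg.lstsq(np.c_[d1,-d2],o2-o1,rcond=None)[0];p,q=o1+d1*s[0],o2+d2*s[1];return (p+q)/2,np.linalg.norm(p-q)
def proj(n,X):
    c=env.camera_model(n);p=np.array(c["R"])@X+c["t"];return c["fx"]*p[0]/p[2]+c["cx"],c["fy"]*p[1]/p[2]+c["cy"]
E
python3 - <<'E'
import cv2,numpy as np
a=cv2.imread("pics/top0.png")[150:340,200:340];b=cv2.imread("pics/side0.png")[225:415,200:390]
a=cv2.resize(a,None,fx=2.4*1.0,fy=2.4,interpolation=cv2.INTER_CUBIC);b=cv2.resize(b,None,fx=2.4,fy=2.4,interpolation=cv2.INTER_CUBIC)
cv2.imwrite("pics/crop0.png",np.hstack([a,b]))
E
```

```text
(no output)
```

View pics/crop0.png

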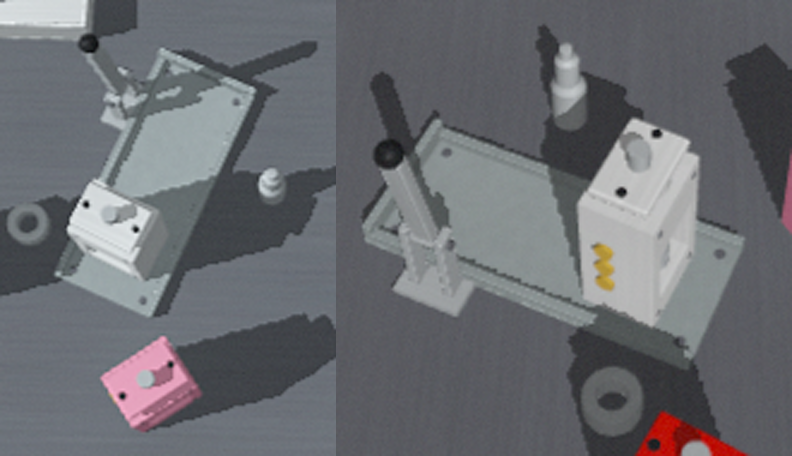

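The crop shows the cradle housing white with its open window on the robot side (crop side view 678,245) and no cover plate, so it is the one meant. The bar knob is at crop (88,43) in the top view and (388,153) in the side view.

```bash
python3 - <<'E'
from h import *
T=lambda u,v:(200+u/2.4,150+v/2.4)
S=lambda u,v:(200+(u-336)/2.4,225+v/2.4)
P={}
for k,a,b in [("far-y",(256,92),(438,120)),("far+y",(163,48),(365,235)),("near-y",(153,317),(743,238)),("near+y",(55,275),(690,368)),
 ("knob",(88,43),(388,153)),("shaft",(112,214),(637,140)),("holeA",(86,204),(621,191)),("holeB",(131,228),(657,133)),
 ("injtop",(272,173),(566,48))]:
    p,e=two(T(*a),S(*b));P[k]=p;print(k,p.round(3),round(e,4))
for k,z in [("far-y",.026),("far+y",.026),("near-y",.022),("near+y",.022)]:
    pass
for k,a,z in [("far-y",(256,92),.026),("far+y",(163,48),.026),("near-y",(153,317),.01),("near+y",(55,275),.01),("boxbot-y",(150,278),.075),("collar",(28,224),.024)]:
    print("top",k,plane("top",*T(*a),z).round(3))
for k,b,z in [("far-y",(438,120),.026),("far+y",(365,235),.01),("near-y",(743,238),.022),("near+y",(690,368),.01),("collar",(612,400),.024)]:
    print("side",k,plane("side",*S(*b),z).round(3))
f=(P["far-y"]+P["far+y"])/2;n=(P["near-y"]+P["near+y"])/2;d=f-n
print("axis",np.degrees(np.arctan2(d[1],d[0])),np.hypot(d[0],d[1]),((f+n)/2).round(3))
d=P["far-y"]-P["near-y"];print(np.degrees(np.arctan2(d[1],d[0])));d=P["far+y"]-P["near+y"];print(np.degrees(np.arctan2(d[1],d[0])))
# pink top
pk=(148,378);print("pink",plane("top",*T(*pk),.17).round(3))
for q in [(103,385),(165,338),(198,390),(143,430)]: print(plane("top",*T(*q),.14).round(3))
E
```

```text
far-y [0.674 0.084 0.016] 0.0006
far+y [0.728 0.199 0.004] 0.0045
near-y [0.4   0.197 0.005] 0.0007
near+y [ 0.447  0.316 -0.002] 0.0023
knob [0.667 0.26  0.208] 0.001
shaft [0.488 0.228 0.185] 0.0031
holeA [0.501 0.26  0.164] 0.0001
holeB [0.475 0.21  0.17 ] 0.0002
injtop [0.556 0.062 0.094] 0.001
top far-y [0.671 0.084 0.026]
top far+y [0.723 0.197 0.026]
top near-y [0.4   0.197 0.01 ]
top near+y [0.446 0.314 0.01 ]
top boxbot-y [0.436 0.196 0.075]
top collar [0.504 0.346 0.024]
side far-y [0.673 0.091 0.026]
side far+y [0.724 0.204 0.01 ]
side near-y [0.401 0.208 0.022]
side near+y [0.446 0.322 0.01 ]
side collar [0.507 0.357 0.024]
axis -22.50835668239256 0.30040099180281454 [0.562 0.199 0.006]
-22.440097048511436
-22.57500202561843
pink [0.317 0.185 0.17 ]
[0.31  0.235 0.14 ]
[0.362 0.171 0.14 ]
[0.308 0.134 0.14 ]
[0.264 0.19  0.14 ]
```

Request:
{"method": "apply_moves", "body": {"motion": [{"hand":0.6,"translation":[0.04,0.15,0.06],"roll":0.09},{"hand":0.6,"translation":[0.04,0.16,0.06],"roll":0.09},{"hand":0.6,"translation":[0.04,0.16,0.06],"roll":0.09},{"hand":0.6,"translation":[0.04,0.16,0.06],"roll":0.09},{"hand":0.6,"translation":[0.04,0.16,0],"roll":0.09},{"hand":0.6,"translation":[0.04,0.16,0],"roll":0.09},{"hand":0.6,"translation":[0.04,0.16,0],"roll":0.09},{"hand":0.6,"translation":[0.04,0.16,0],"roll":0.09},{"hand":0.6,"translation":[0.04,0.16,0],"roll":0.09},{"hand":0.6,"translation":[0.04,0.16,0],"roll":0.09},{"hand":0.6,"translation":[0.04,0.16,0],"roll":0.09},{"hand":0.6,"translation":[0.04,0.16,0],"roll":0.09},{"hand":0.6,"translation":[0.04,0.16,0],"roll":0.09},{"hand":0.6,"translation":[0.04,0.16,0],"roll":0.09},{"hand":0.6,"translation":[0.04,0.16,0],"roll":0.09},{"hand":0.6,"translation":[0.04,0.16,0],"roll":0.09},{"hand":0.6,"translation":[0.04,0.16,0],"roll":0.06},{"hand":0.6,"translation":[0.04,0.16,0],"roll":0},{"hand":0.6,"translation":[0.04,0.16,0],"roll":0},{"hand":0.6,"translation":[0.04,0.16,0],"roll":0}]}}

```text
time_s: 2.1
tcp_pos: [0.4296, 0.245, 0.2962]
ee_rot: [[-0.924, 0.382, -0.0], [0.382, 0.924, -0.0], [0.0, -0.0, -1.0]]
contact_force: [-0.1, -0.9, -0.1]
gripper_width: 0.0525
gripper_force: 0.0
```

Request:
{"method": "apply_moves", "body": {"motion": [{"hand":0.6,"translation":[0.01,0.03,-0.16],"roll":0},{"hand":0.6,"translation":[0,0,-0.16],"roll":0},{"hand":0.6,"translation":[0,0,-0.16],"roll":0},{"hand":0.6,"translation":[0,0,-0.16],"roll":0},{"hand":0.6,"translation":[0,0,0],"roll":0},{"hand":0.6,"translation":[0,0,0],"roll":0}]}}

```text
time_s: 2.7
tcp_pos: [0.4319, 0.2505, 0.1368]
ee_rot: [[-0.924, 0.383, -0.001], [0.383, 0.924, -0.001], [0.001, -0.001, -1.0]]
contact_force: [-0.2, 0.4, 1.0]
gripper_width: 0.0527
gripper_force: 0.0
```

```bash
python3 - <<'E'
from h import *
a=env.capture("top")[150:340,200:340];b=env.capture("side")[225:415,200:390]
im=cv2.resize(np.hstack([a,b]),None,fx=2.4,fy=2.4,interpolation=cv2.INTER_CUBIC)
cv2.imwrite("pics/c1.png",im[:,:,::-1])
E
```

```text
(no output)
```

View pics/c1.png

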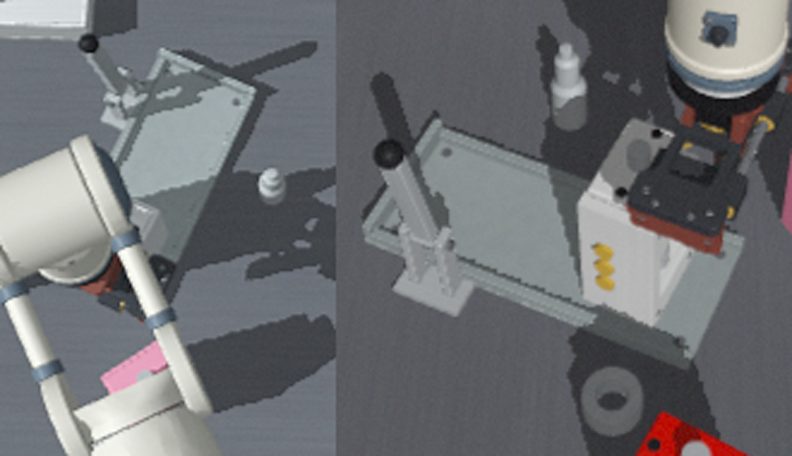

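The gripper stands clear behind the housing (crop side view, about 690,210), with nothing disturbed. Pushing along the cradle axis.

Request:
{"method": "apply_moves", "body": {"motion": [{"hand":0.6,"translation":[0.037,-0.0153,0],"roll":0},{"hand":0.6,"translation":[0.037,-0.0153,0],"roll":0},{"hand":0.6,"translation":[0.037,-0.0153,0.004],"roll":0},{"hand":0.6,"translation":[0.037,-0.0153,0.016],"roll":0}]}}

```text
time_s: 3.2
tcp_pos: [0.4703, 0.2349, 0.142]
ee_rot: [[-0.924, 0.383, 0.0], [0.383, 0.924, 0.0], [-0.0, 0.0, -1.0]]
contact_force: [-0.9, -0.0, -0.1]
gripper_width: 0.0528
gripper_force: 0.3
```

Request:
{"method": "apply_moves", "body": {"motion": [{"hand":0.6,"translation":[0.037,-0.0153,0.016],"roll":0},{"hand":0.6,"translation":[0.037,-0.0153,0.012],"roll":0},{"hand":0.6,"translation":[0.037,-0.0153,0.008],"roll":0}]}}

```text
time_s: 3.5
tcp_pos: [0.498, 0.2233, 0.1509]
ee_rot: [[-0.924, 0.383, 0.0], [0.383, 0.924, -0.0], [-0.001, -0.0, -1.0]]
contact_force: [-0.0, -0.6, 0.6]
gripper_width: 0.0526
gripper_force: 0.0
```

```bash
python3 - <<'E'
from h import *
a=env.capture("top")[150:340,200:340];b=env.capture("side")[225:415,200:390]
im=cv2.resize(np.hstack([a,b]),None,fx=2.4,fy=2.4,interpolation=cv2.INTER_CUBIC)
cv2.imwrite("pics/c2.png",im[:,:,::-1])
E
```

```text
(no output)
```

View pics/c2.png

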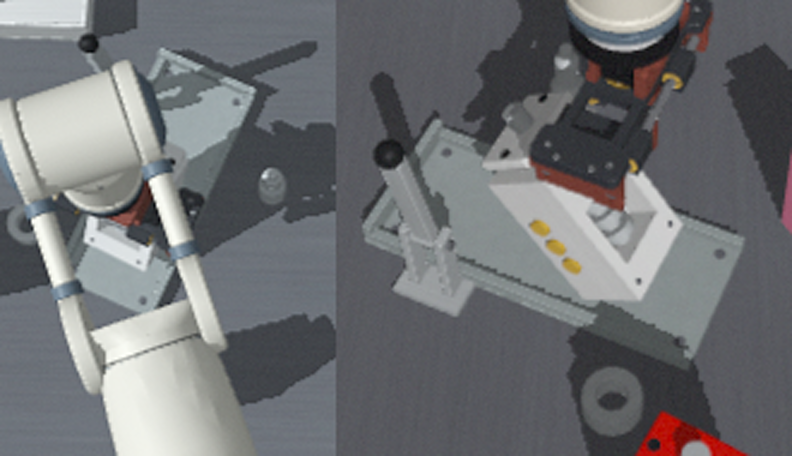

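The housing is mid-fall onto its back (crop side view, about 600,225). Backing up clear, then moving outside the bar.

Request:
{"method": "apply_moves", "body": {"motion": [{"hand":0.6,"translation":[0,0,0.08],"roll":0},{"hand":0.6,"translation":[0,0,0.16],"roll":0},{"hand":0.6,"translation":[0,0,0.16],"roll":0},{"hand":0.2,"translation":[0,0,0.08],"roll":0},{"hand":0,"translation":[0,0.15,0],"roll":0},{"hand":0,"translation":[0,0.15,0],"roll":0},{"hand":0,"translation":[0.14,0,0],"roll":0},{"hand":0,"translation":[0.15,0,0],"roll":0},{"hand":0,"translation":[0.15,0,0],"roll":0},{"hand":0,"translation":[0.15,0,0],"roll":0},{"hand":0,"translation":[0.15,0,0],"roll":0},{"hand":0,"translation":[0,0,0],"roll":0},{"hand":0,"translation":[0,0,0],"roll":0}]}}

```text
time_s: 4.9
tcp_pos: [0.6823, 0.2989, 0.2675]
ee_rot: [[-0.924, 0.383, -0.004], [0.383, 0.924, -0.001], [0.003, -0.003, -1.0]]
contact_force: [-0.3, 0.6, 0.2]
gripper_width: 0.0003
gripper_force: 0.0
```

```bash
python3 - <<'E'
from h import *
a=env.capture("top")[150:340,200:340];b=env.capture("side")[225:415,200:390]
im=cv2.resize(np.hstack([a,b]),None,fx=2.4,fy=2.4,interpolation=cv2.INTER_CUBIC)
cv2.imwrite("pics/c3.png",im[:,:,::-1])
E
```

```text
(no output)
```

View pics/c3.png

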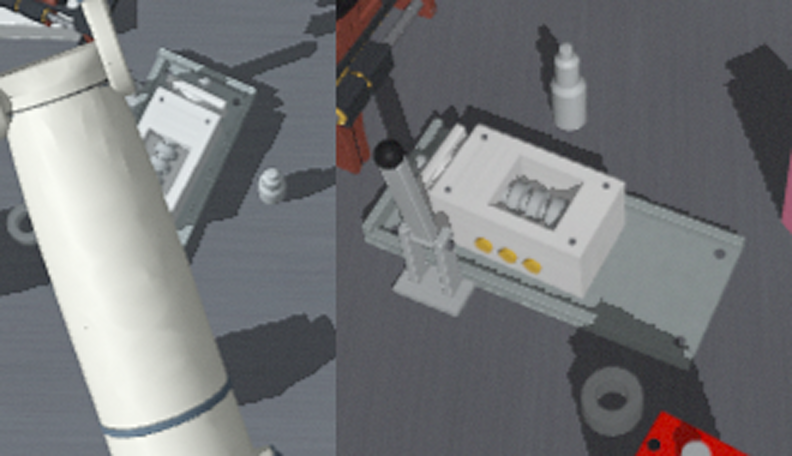

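The housing lies flat with its window up between the rails (crop side view 530,200). Lowering outside the knob and pushing inward.

Request:
{"method": "apply_moves", "body": {"motion": [{"hand":0,"translation":[0,0,-0.15],"roll":0},{"hand":0,"translation":[0,0,-0.15],"roll":0},{"hand":0,"translation":[0,0,0],"roll":0},{"hand":0,"translation":[-0.0153,-0.037,0],"roll":0},{"hand":0,"translation":[-0.0153,-0.037,0],"roll":0},{"hand":0,"translation":[-0.0153,-0.037,0],"roll":0},{"hand":0,"translation":[-0.0153,-0.037,0],"roll":0}]}}

```text
time_s: 5.7
tcp_pos: [0.667, 0.2611, 0.1989]
ee_rot: [[-0.924, 0.383, 0.004], [0.383, 0.924, 0.001], [-0.004, 0.003, -1.0]]
contact_force: [0.2, 0.3, 0.9]
gripper_width: 0.0005
gripper_force: 0.2
```

Request:
{"method": "apply_moves", "body": {"motion": [{"hand":0,"translation":[-0.0153,-0.037,0],"roll":0},{"hand":0,"translation":[-0.0153,-0.037,-0.008],"roll":0},{"hand":0,"translation":[-0.0153,-0.037,-0.008],"roll":0},{"hand":0,"translation":[-0.0153,-0.037,-0.008],"roll":0},{"hand":0,"translation":[-0.0153,-0.037,-0.008],"roll":0},{"hand":0,"translation":[-0.0153,-0.037,-0.008],"roll":0}]}}

```text
time_s: 6.3
tcp_pos: [0.6432, 0.2056, 0.1851]
ee_rot: [[-0.924, 0.383, -0.001], [0.383, 0.924, -0.0], [0.0, -0.0, -1.0]]
contact_force: [0.6, -0.8, 0.2]
gripper_width: 0.0008
gripper_force: 0.0
```

```bash
python3 - <<'E'
from h import *
a=env.capture("top")[150:340,200:340];b=env.capture("side")[225:415,200:390]
im=cv2.resize(np.hstack([a,b]),None,fx=2.4,fy=2.4,interpolation=cv2.INTER_CUBIC)
cv2.imwrite("pics/c4.png",im[:,:,::-1])
E
```

```text
(no output)
```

View pics/c4.png

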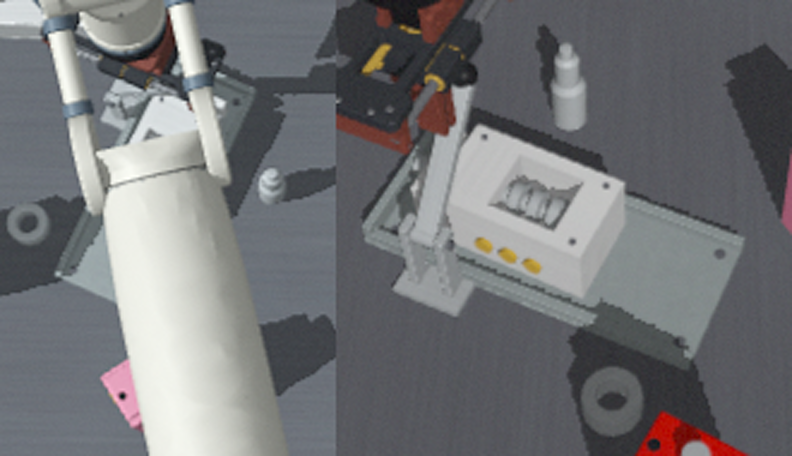

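The bar now leans inward (knob at crop side view 465,75) and follows the fingers. Pushing a little further.

Request:
{"method": "apply_moves", "body": {"motion": [{"hand":0,"translation":[-0.0153,-0.037,-0.008],"roll":0},{"hand":0,"translation":[-0.0153,-0.037,-0.008],"roll":0},{"hand":0,"translation":[-0.0153,-0.037,-0.008],"roll":0},{"hand":0,"translation":[0,0,0],"roll":0},{"hand":0,"translation":[0,0,0],"roll":0},{"hand":0,"translation":[0,0,0],"roll":0},{"hand":0,"translation":[0.015,0.04,0.1],"roll":0},{"hand":0,"translation":[0,0,0.15],"roll":0},{"hand":0,"translation":[0,0,0.15],"roll":0},{"hand":0,"translation":[-0.15,0,0],"roll":0},{"hand":0,"translation":[-0.15,0,0],"roll":0},{"hand":0,"translation":[-0.15,0,0],"roll":0},{"hand":0,"translation":[0,0,0],"roll":0}]}}

```text
time_s: 7.7
tcp_pos: [0.5203, 0.1893, 0.2805]
ee_rot: [[-0.925, 0.381, -0.0], [0.381, 0.925, 0.001], [0.0, 0.001, -1.0]]
contact_force: [0.8, 0.5, 0.8]
gripper_width: 0.0002
gripper_force: 0.0
```

```bash
python3 - <<'E'
from h import *
a=env.capture("top")[150:340,200:340];b=env.capture("side")[225:415,200:390]
im=cv2.resize(np.hstack([a,b]),None,fx=2.4,fy=2.4,interpolation=cv2.INTER_CUBIC)
cv2.imwrite("pics/c5.png",im[:,:,::-1])
E
```

```text
(no output)
```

View pics/c5.png

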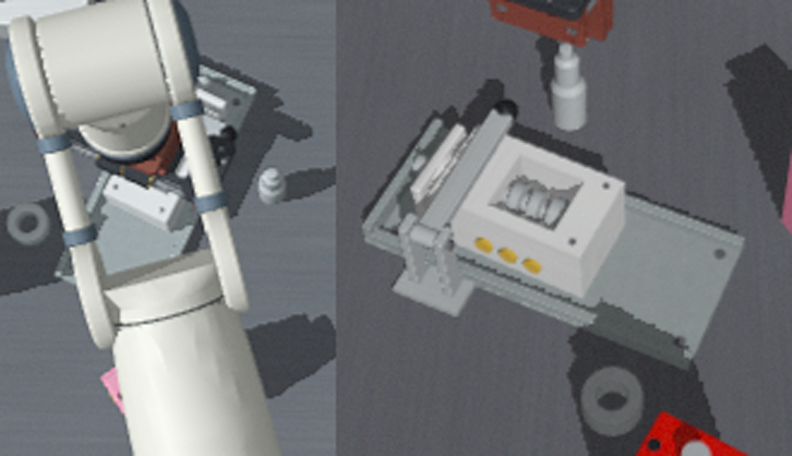

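The bar lies level across the housing (knob at crop side view 507,108). I'll check that pixel against the expected level position before handing in.

```bash
python3 - <<'E'
from h import *
u=np.array([.924,-.383,0]);v=np.array([.383,.924,0])
h=np.array([.562,.199,.076])+.073*u+.075*v
for a in(0,.15,-.15):
    p=proj("side",h-v*.137*np.cos(a)+np.array([0,0,.137*np.sin(a)]));print(a,336+(p[0]-200)*2.4,(p[1]-225)*2.4)
E
```

```text
0 505.5522472652184 106.7256005814686
0.15 502.90105186652295 93.21053821627365
-0.15 506.5112322791612 122.43204997335306
```

```bash
python3 -c "
from rig import env
print(env.sign_off())"
```

```text
the job is handed in; nothing more can be done
None
```

The housing lies flat on its back between the rails with its window up, the hold-down bar rests level on it, no bystander was seen to move, and the job was handed in at about 8 s.

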